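# Close a row of vial caps with one pass of the fingertips

### The job

The five vials with yellow caps have to be closed: starting at the red end of their rack, run the fingertips along the row in one pass to the other end, so that each yellow cap in turn is gently pressed fully down, and do not lift away from or leave the row between the first cap and the last. Pull no cap up, leave the row of grey caps as it is, do not disturb the other things on the bench, and move clear at the end.

Things in the scene. Friction and masses are not known exactly. Their poses are not given: they have to be found in the camera images.
- yellow_rack: white rack fixed on the bench, 156 x 42 x 30 mm, with a red strip (8 mm thick, 34 mm high) at its -x end and five glass vials with yellow caps. Origin: centre of the underside; z up; caps 1 to 5 at x = -54, -27, 0, 27, 54 mm, y = 0, cap 1 at the red end. The racks may swap sides and point any way. This is the row to close.
- yellow_cap_1 (a joint): travel of yellow cap 1 (m): about 0 to 0.001 at the start (standing up), 0.0045 fully down on a hard stop; down counts from 0.003; negative is pulled up. The cap slides straight down against about 3 N of friction and stays where it is left
- yellow_cap_2 (a joint): travel of yellow cap 2 (m), as for cap 1
- yellow_cap_3 (a joint): travel of yellow cap 3 (m), as for cap 1
- yellow_cap_4 (a joint): travel of yellow cap 4 (m), as for cap 1
- yellow_cap_5 (a joint): travel of yellow cap 5 (m), as for cap 1
- yellow_cap_1_top (a point): the tip of yellow cap 1, about 55 mm above the bench when up, 50.5 mm when fully down. The cap is 22 mm wide, its top a cone (7.5 mm high, slope 41 degrees) with a 5 mm flat tip, and smooth slippery plastic, so fingertips sliding along the row at the height of a closed cap's tip ride over the slopes and push the caps down
- yellow_cap_2_top (a point): the tip of yellow cap 2, as for cap 1
- yellow_cap_3_top (a point): the tip of yellow cap 3, as for cap 1
- yellow_cap_4_top (a point): the tip of yellow cap 4, as for cap 1
- yellow_cap_5_top (a point): the tip of yellow cap 5, as for cap 1
- grey_rack: white rack fixed on the bench, 156 x 42 x 30 mm, with a red strip (8 mm thick, 34 mm high) at its -x end and five glass vials with grey caps. Origin: centre of the underside; z up; caps 1 to 5 at x = -54, -27, 0, 27, 54 mm, y = 0, cap 1 at the red end. The racks may swap sides and point any way. Leave it alone.
- grey_cap_1 (a joint): travel of grey cap 1 (m): about 0 to 0.001 at the start (standing up), 0.0045 fully down on a hard stop; down counts from 0.003; negative is pulled up. The cap slides straight down against about 3 N of friction and stays where it is left
- grey_cap_2 (a joint): travel of grey cap 2 (m), as for cap 1
- grey_cap_3 (a joint): travel of grey cap 3 (m), as for cap 1
- grey_cap_4 (a joint): travel of grey cap 4 (m), as for cap 1
- grey_cap_5 (a joint): travel of grey cap 5 (m), as for cap 1
- marker: loose felt marker lying on the bench, 13 x 135 x 14 mm, origin at the middle of its underside, long along its y; a bystander
- loose_cap: loose orange screw cap, 24 mm wide, 14 mm high, origin at the centre of its underside; a bystander
- timer: loose white timer, 66 x 66 x 19 mm, origin at the centre of its underside; a bystander

How it is judged (in metres and radians):
On the way, in this order (a step that is already met when the one before it is completed fails the run):
1. the yellow cap at the red end is down while the third and the last are still up (value of joint yellow_cap_1 above 0.003 m and value of joint each of yellow_cap_3, yellow_cap_5 below 0.003 m), for 0.05 s.
2. the first three yellow caps are down while the last is still up (value of joint each of yellow_cap_1, yellow_cap_2, yellow_cap_3 above 0.003 m and value of joint yellow_cap_5 below 0.003 m), for 0.05 s.
3. all five yellow caps are down (value of joint each of yellow_cap_1, yellow_cap_2, yellow_cap_3, yellow_cap_4, yellow_cap_5 above 0.003 m), for 0.1 s.
At the end, for the whole second after the job is handed in: all five yellow caps are down (within 1.5 mm of their stop), all grey caps still up (less than 2 mm of travel), marker, orange cap and timer within 15 mm of where they were (all of step 3 and value of joint each of grey_cap_1, grey_cap_2, grey_cap_3, grey_cap_4, grey_cap_5 below 0.002 m and not (distance of any of marker, loose_cap, timer from where it was at the start of the episode above 0.015 m)); the robot touches nothing.
It fails at once if between the first yellow cap and the last, the fingertips rise over 30 mm above the row or leave it by over 35 mm (value of joint yellow_cap_1 above 0.003 m and value of joint yellow_cap_5 below 0.003 m and (z of the grasp point in the frame of yellow_rack above 0.104 m or y of the grasp point in the frame of yellow_rack above 0.035 m or y of the grasp point in the frame of yellow_rack below -0.035 m)).
It fails at once if a cap of either row is pulled up (value of joint any of yellow_cap_1, yellow_cap_2, yellow_cap_3, yellow_cap_4, yellow_cap_5, grey_cap_1, grey_cap_2, grey_cap_3, grey_cap_4, grey_cap_5 below -0.0015 m).
It fails at once if a grey cap is pressed down (value of joint any of grey_cap_1, grey_cap_2, grey_cap_3, grey_cap_4, grey_cap_5 above 0.002 m).
It fails at once if the fingers press on the yellow rack and its caps with more than 40 N (contact force between the fingers and yellow_rack above 40 N).
It fails at once if the marker, the loose orange cap or the timer is moved by more than 15 mm (distance of any of marker, loose_cap, timer from where it was at the start of the episode above 0.015 m).
It also fails if it takes over 51 s, if anything falls off the work surface, if the arm or the gripper's body presses on something with over 40 N, if the wrist force passes 120 N, or if a joint passes its speed limit or range.

### The arm

A 7-joint arm with a two-finger parallel gripper is mounted at the origin on a cart in front of the work surface, level with it; the furniture and walls round the work are solid. World frame = base frame: x ahead of the robot, y to its left, z up, the work surface at z = 0. Lengths are in m, angles in degrees, forces in N, time in s.
With the tool pointing down it reaches from about 0.4 to 0.925 m from the base axis. Payload 5.6 kg.
Tool frame: the origin (TCP) lies midway between the tips of the shut fingers; the grasp point (between the pads) lies 19 mm behind it (manip.pinch_z is the distance from the TCP to the grasp point, in m); z points along the fingers, y is the direction in which the jaws open and shut (so a half turn about z gives the same grasp; the last joint's range is limited). The gripper opens to 85 mm and grips with 20 to 120 N. Pads are 22 mm wide; open, the fingers measure 114 mm over their backs; the gripper's body (76 mm by 85 mm) begins 54 mm behind the grasp point. The pads swing forward as they close: fully open they stand 13 mm farther back than shut.
Start: joints at [-76.662, 26.786, -0.665, 91.828, 0.344, 61.387, -3.226], TCP at [0.177, 0.625, 0.231] pointing down, gripper open.
Joint ranges: [-144.91, 144.91], [-17.63, 115.5], [-89.93, 88.59], [15.96, 139.68], [-74.01, 254.01], [8.47, 105.57], [-167.45, 167.45]. Speed limits (degrees/s): [147.25, 147.25, 180, 180, 180, 180, 180].

### API

Orientations are given as a 3x3 rotation matrix whose columns are the frame's x, y, z axes.
In Python, from bench import manip gives the robot as it stands.
- The arm moves only by the shell command python3 -m crank 'ROWS' [FORCE]. ROWS is JSON, a list of rows, each a list of 3 entries, a list of its own where there are three numbers: the shift along the tool's x, y, z in cm, then the turn, a rotation vector about the tool's x, y, z in rad, then the closure, from 0 (fully open) to 1 (shut). A call has 1 to 20 rows; each row is the pose to reach, as a shift and turn from the pose commanded when the call began, along the tool's axes at that moment; what a row does not reach only later rows make up. A row lasts 1/12 s, in which the tool goes at most 41.7 mm and 7.16 degrees, less where a joint would pass 70% of its speed; a pose out of reach is approached as far as the arm can. A call with a gripper value outside its range is refused whole. The fingers move at their own pace and stop on an object; FORCE is the grip in N (left out, the last holds). Time passes only in rows, so rows that repeat a pose let the fingers close. It gives the time, the measured TCP pose, the force and the opening at its end, in the units of the state.
- manip.observe(): the state, without advancing time (a new reading comes with each control period).
- manip.read_camera(name): name is "scene" or "top" or "wrist"; returns a dict with "color" (420x560x3 uint8, red, green, blue), "camera_matrix" (3x3 intrinsics, pixels), "k1" (the pictures are not rectified: a ray, as slopes to the right and down, at radius r is drawn at 1 + k1 r^2 times it, then the intrinsics apply), "R" (3x3) and "t" (3): a world point X has camera coordinates R X + t; the wrist camera has in their place "tool_from_camera" (4x4, takes a point from camera to tool coordinates, whose origin is the TCP and whose axes are the flange's). Camera axes: x right, y down, z forward; pixel columns grow to the right and rows downward; lengths in m; the calibration is good to about 2 mm. A picture is of the moment at which its call begins: read the wrist's pose just before it. There is no depth.
- manip.hand_in(): hands the job in, once; it reports no verdict.
The state is a dict: "t": time; "joints": joint angles; "joint_velocities": joint speeds; "joint_efforts": joint torques, N m; "position": TCP position; "eef_rot": TCP orientation; "ft_force": force on the tool from outside, world axes, zero at the start; "wrist_torque": the same for the moment, N m; "opening": opening from 0.0 (shut) to 1.0 (fully open).
Only numpy, scipy, OpenCV 4.12 (cv2) and the standard library are available. Lean on these libraries where they do the work, as an engineer would, in place of code of your own. Each camera call takes 0.05 s, during which the arm holds its last target. There are 200 camera calls.

## Working session

There is one attempt and no reset: what is moved stays moved. The work goes in short steps, Python scripts to look and compute and a shell command to move; the robot and the scene stay as the last step left them, time stands still between calls to the robot, and variables do not carry over. Pictures are saved under pics/ and viewed, about 8 in all and at most 12, crops included, and the job is handed in when it is done.

```bash
mkdir -p pics; ls; python3 - <<'E'
from bench import manip
import cv2, numpy as np
s=manip.observe()
print({k:np.round(v,3).tolist() for k,v in s.items()}, manip.pinch_z)
for n in ("top","scene"):
    c=manip.read_camera(n); cv2.imwrite(f"pics/{n}0.png",c["color"][:,:,::-1])
    print(n,{k:np.round(c[k],4).tolist() for k in c if k!="color"})
E
```

```text
pics
{'t': 0.0, 'joints': [-76.659, 26.837, -0.665, 91.882, 0.345, 61.388, -3.226], 'joint_velocities': [-0.016, 0.102, -0.155, -0.04, 0.032, 0.058, -0.041], 'joint_efforts': [-0.0, -53.237, 0.021, -25.131, 0.011, 0.008, -0.0], 'position': [0.177, 0.625, 0.23], 'eef_rot': [[-0.962, 0.272, -0.0], [0.272, 0.962, -0.002], [-0.0, -0.002, -1.0]], 'ft_force': [-0.68, -0.126, 0.428], 'wrist_torque': [0.013, 0.044, -0.03], 'opening': 1.001} 0.0187
top {'camera_matrix': [[495.8278, 0.0, 286.4871], [0.0, 495.8278, 212.601], [0.0, 0.0, 1.0]], 'k1': -0.154, 'R': [[-0.0262, -0.9994, 0.0209], [-0.9969, 0.0246, -0.0741], [0.0735, -0.0227, -0.997]], 't': [-0.0093, 0.5801, 1.1111]}
scene {'camera_matrix': [[390.1637, 0.0, 275.6262], [0.0, 390.1637, 204.1741], [0.0, 0.0, 1.0]], 'k1': 0.0015, 'R': [[0.7295, -0.6838, 0.0114], [-0.5056, -0.5505, -0.6643], [0.4605, 0.4788, -0.7474]], 't': [-0.455, 0.3156, 0.6934]}
```

View pics/top0.png

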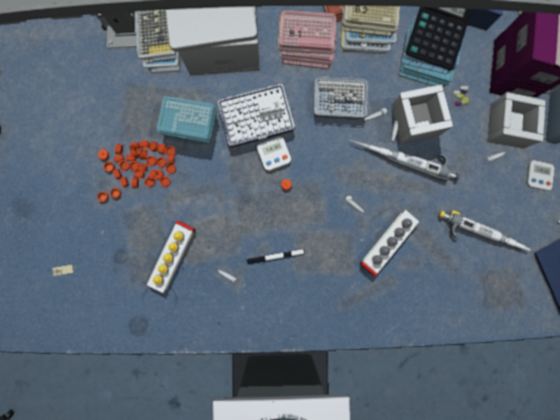

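View pics/scene0.png

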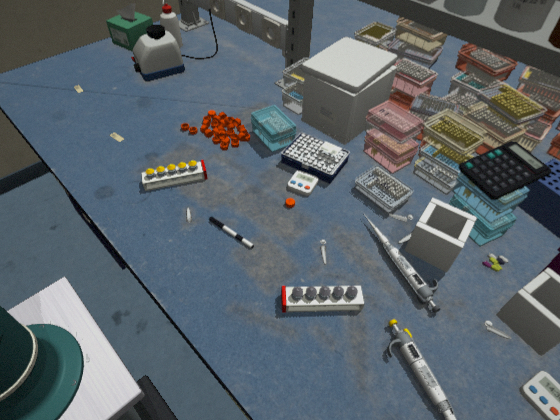

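The top view shows the yellow rack on the left, with its red end at (185,227), far from the robot, and its other end at (158,290). The grey rack is at (390,243) on the right. In the scene view the yellow rack is at (173,174), red end on the right at (203,170). Next I locate the caps in both views.

```bash
cat > h.py <<'E'
import cv2, numpy as np
from bench import manip
def ray(c,uv,pose=None):
    """world origin and direction of pixel rays"""
    K=c["camera_matrix"]; d=(np.atleast_2d(uv)-[K[0][2],K[1][2]])/[K[0][0],K[1][1]]
    s=d.copy()
    for _ in range(20): s=d/(1+c["k1"]*(s**2).sum(1,keepdims=True))
    s=np.c_[s,np.ones(len(s))]
    if pose is None:
        R=np.array(c["R"]); return -R.T@np.array(c["t"]), s@R
    Tc=np.array(c["tool_from_camera"]); p,Rt=pose
    return Rt@Tc[:3,3]+p, s@(Rt@Tc[:3,:3]).T
def onplane(o,d,z): return o+d*((z-o[2])/d[:,2:])
def blobs(img,lo,hi,amin):
    m=cv2.inRange(cv2.cvtColor(img,cv2.COLOR_RGB2HSV),lo,hi)
    n,l,st,ce=cv2.connectedComponentsWithStats(m)
    return [(ce[i],st[i,4]) for i in range(1,n) if st[i,4]>=amin]
E
python3 - <<'E'
from h import *
np.set_printoptions(precision=4,suppress=True)
for n,(x0,x1,y0,y1) in (("top",(140,200,215,300)),("scene",(135,210,155,195))):
    c=manip.read_camera(n); im=np.ascontiguousarray(c["color"])[y0:y1,x0:x1]
    for nm,lo,hi in (("yellow",(20,120,100),(35,255,255)),("red",(0,150,80),(8,255,255)),("red2",(172,150,80),(180,255,255))):
        b=blobs(im,lo,hi,6)
        for ce,a in b:
            o,d=ray(c,ce+[x0,y0]); print(n,nm,ce+[x0,y0],a,onplane(o,d,0.050 if nm=="yellow" else 0.03)[0])
E
```

```text
top yellow [178.05 235.95] 60 [0.5314 0.2194 0.05  ]
top yellow [172.8448 246.7241] 58 [0.5077 0.2314 0.05  ]
top yellow [167.6897 257.7759] 58 [0.4834 0.2434 0.05  ]
top yellow [162.7143 268.5   ] 56 [0.4598 0.255  0.05  ]
top yellow [157.7143 279.5   ] 56 [0.4355 0.2667 0.05  ]
top red [185.3611 225.7778] 36 [0.5547 0.2063 0.03  ]
scene yellow [192.0513 162.7692] 39 [0.5321 0.218  0.05  ]
scene yellow [181.4359 164.5641] 39 [0.5081 0.2307 0.05  ]
scene yellow [170.7857 166.6429] 42 [0.4837 0.2424 0.05  ]
scene yellow [160.0732 168.6341] 41 [0.4597 0.2544 0.05  ]
scene yellow [149.625 170.725] 40 [0.4362 0.2655 0.05  ]
scene red [203.0357 165.3929] 28 [0.558  0.2103 0.03  ]
```

Both views agree: cap 1 is at (0.532, 0.219), cap 5 at (0.436, 0.266), and the row points along (-0.896, 0.444). I go to 15 cm above cap 1, with tool y along the row and the fingers shut.

```bash
python3 -m crank '[[[-12,-8,0],[0,0,0.6],1],[[-24,-16,0],[0,0,1.2],1],[[-36,-24,4],[0,0,1.754],1],[[-45.2,-29.4,8],[0,0,1.754],1],[[-45.2,-29.4,8],[0,0,1.754],1],[[-45.2,-29.4,8],[0,0,1.754],1],[[-45.2,-29.4,8],[0,0,1.754],1],[[-45.2,-29.4,8],[0,0,1.754],1],[[-45.2,-29.4,8],[0,0,1.754],1],[[-45.2,-29.4,8],[0,0,1.754],1],[[-45.2,-29.4,8],[0,0,1.754],1],[[-45.2,-29.4,8],[0,0,1.754],1],[[-45.2,-29.4,8],[0,0,1.754],1],[[-45.2,-29.4,8],[0,0,1.754],1],[[-45.2,-29.4,8],[0,0,1.754],1],[[-45.2,-29.4,8],[0,0,1.754],1],[[-45.2,-29.4,8],[0,0,1.754],1],[[-45.2,-29.4,8],[0,0,1.754],1],[[-45.2,-29.4,8],[0,0,1.754],1],[[-45.2,-29.4,8],[0,0,1.754],1]]' 30
python3 - <<'E'
from h import *
np.set_printoptions(precision=4,suppress=True)
s=manip.observe(); p,R=np.array(s["position"]),np.array(s["eef_rot"])
c=manip.read_camera("wrist"); cv2.imwrite("pics/w1.png",c["color"][:,:,::-1])
print(s["t"],p,R,s["ft_force"],s["opening"],s["joints"])
for ce,a in blobs(np.ascontiguousarray(c["color"]),(20,120,80),(35,255,255),100):
    o,d=ray(c,ce,(p,R)); print(ce,a,onplane(o,d,0.05)[0])
E
```

```text
t: 1.87
position: [0.5314, 0.2206, 0.1515]
eef_rot: [[0.441, 0.898, 0.0], [0.898, -0.441, 0.001], [0.001, -0.0, -1.0]]
ft_force: [0.4, -0.4, -0.5]
opening: 0.0
1.8667 [0.5314 0.2206 0.1515] [[ 0.4406  0.8977  0.0001]
 [ 0.8977 -0.4406  0.0007]
 [ 0.0007 -0.0002 -1.    ]] [ 0.4292 -0.3613 -0.5106] 0.0004366888303881742 [-47.4116  26.5539  27.7251 107.9066 -15.9646  49.3241 -37.8168]
[135.1475 205.9094] 651 [0.4387 0.2692 0.05  ]
[172.1209 206.2611] 678 [0.4622 0.2574 0.05  ]
[209.8559 206.4941] 680 [0.4859 0.2456 0.05  ]
[248.0511 206.8015] 685 [0.5098 0.2337 0.05  ]
[286.1577 206.8705] 672 [0.5336 0.222  0.05  ]
```

View pics/w1.png

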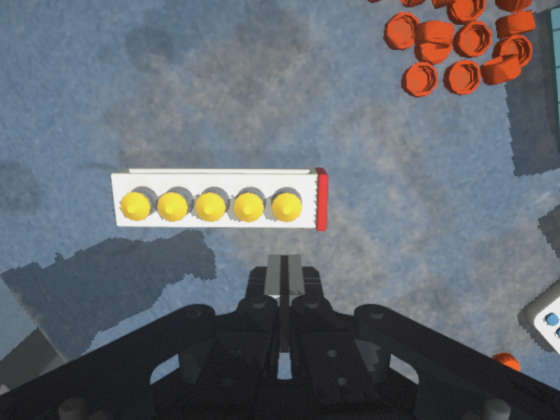

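The wrist view shows the row level in the picture. Cap 1 is at (286,207) next to the red strip at (322,199), cap 5 is at (135,206), and the shut fingers are in line with cap 1. I go down to just above cap 1.

```bash
python3 -m crank '[[[0.1,0.2,2],[0,0,0],1],[[0.1,0.2,4],[0,0,0],1],[[0.1,0.2,6],[0,0,0],1],[[0.1,0.2,7.5],[0,0,0],1],[[0.1,0.2,8.5],[0,0,0],1],[[0.1,0.2,9.1],[0,0,0],1],[[0.1,0.2,9.1],[0,0,0],1],[[0.1,0.2,9.1],[0,0,0],1],[[0.1,0.2,9.1],[0,0,0],1],[[0.1,0.2,9.1],[0,0,0],1]]'
python3 - <<'E'
from h import *
c=manip.read_camera("wrist"); im=c["color"][:,:,::-1]; cv2.imwrite("pics/w2.png",im)
c=manip.read_camera("scene"); im=c["color"][130:210,110:240,::-1]; cv2.imwrite("pics/s2.png",cv2.resize(im,None,fx=5,fy=5,interpolation=cv2.INTER_CUBIC))
s=manip.observe();print(s["position"],s["ft_force"])
E
```

```text
t: 2.75
position: [0.5348, 0.2197, 0.0613]
eef_rot: [[0.443, 0.897, 0.002], [0.897, -0.443, 0.001], [0.001, 0.001, -1.0]]
ft_force: [0.3, -0.2, 0.6]
opening: -0.001
[0.53458565 0.21970227 0.06107516] [ 0.00380616 -1.30250791  0.44672044]
```

View pics/w2.png

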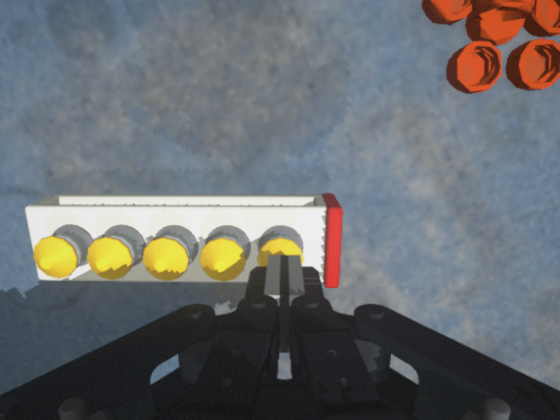

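View pics/s2.png

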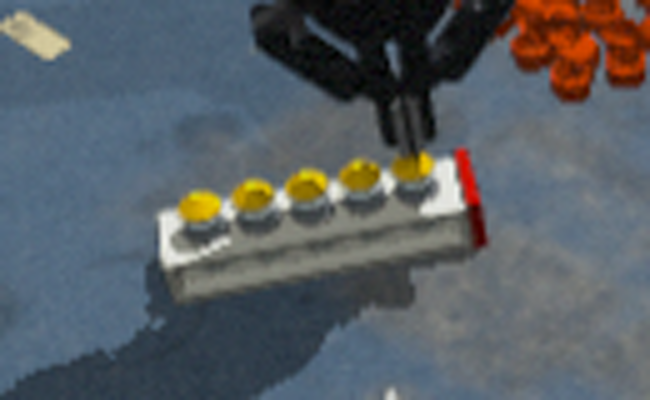

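The wrist view shows the fingertips at (285,260), over cap 1 at (281,250). The scene crop agrees. I press gently.

```bash
python3 -m crank '[[[0,0,0.2],[0,0,0],1],[[0,0,0.4],[0,0,0],1],[[0,0,0.5],[0,0,0],1],[[0,0,0.6],[0,0,0],1],[[0,0,0.7],[0,0,0],1],[[0,0,0.75],[0,0,0],1],[[0,0,0.8],[0,0,0],1],[[0,0,0.8],[0,0,0],1],[[0,0,0.8],[0,0,0],1],[[0,0,0.8],[0,0,0],1]]'
python3 -m crank '[[[0,0,0.05],[0,0,0],1],[[0,0,0.05],[0,0,0],1],[[0,0,0.05],[0,0,0],1],[[0,0,0.05],[0,0,0],1]]'
```

```text
t: 3.68
position: [0.5341, 0.2194, 0.0523]
eef_rot: [[0.443, 0.896, -0.0], [0.896, -0.443, 0.0], [0.0, -0.0, -1.0]]
ft_force: [-1.2, -0.1, 2.6]
opening: -0.002
t: 4.02
position: [0.5341, 0.2195, 0.0518]
eef_rot: [[0.443, 0.896, -0.0], [0.896, -0.443, 0.0], [0.0, -0.0, -1.0]]
ft_force: [-1.0, 0.6, 3.4]
opening: 0.002
```

```bash
python3 -m crank '[[[0,0,0.05],[0,0,0],1],[[0,0,0.05],[0,0,0],1],[[0,0,0.05],[0,0,0],1],[[0,0,0.05],[0,0,0],1]]'; python3 -m crank '[[[0,0,0.05],[0,0,0],1],[[0,0,0.05],[0,0,0],1],[[0,0,0.05],[0,0,0],1],[[0,0,0.05],[0,0,0],1]]'
```

```text
t: 4.35
position: [0.5341, 0.2194, 0.0513]
eef_rot: [[0.443, 0.896, -0.0], [0.896, -0.443, -0.0], [-0.0, 0.0, -1.0]]
ft_force: [-1.2, -0.9, 2.7]
opening: -0.0
t: 4.68
position: [0.5341, 0.2194, 0.0508]
eef_rot: [[0.443, 0.896, -0.0], [0.896, -0.443, -0.0], [-0.0, -0.0, -1.0]]
ft_force: [-1.4, -1.0, 2.5]
opening: -0.004
```

```bash
python3 -m crank '[[[0,0,0.03],[0,0,0],1],[[0,0,0.03],[0,0,0],1],[[0,0,0.03],[0,0,0],1],[[0,-0.2,0.03],[0,0,0],1],[[0,-0.4,0.03],[0,0,0],1],[[0,-0.6,0.03],[0,0,0],1],[[0,-0.8,0.03],[0,0,0],1],[[0,-1.0,0.03],[0,0,0],1],[[0,-1.2,0.03],[0,0,0],1],[[0,-1.4,0.03],[0,0,0],1],[[0,-1.6,0.03],[0,0,0],1]]'
```

```text
t: 5.6
position: [0.5202, 0.2264, 0.0506]
eef_rot: [[0.443, 0.896, 0.001], [0.896, -0.443, -0.0], [0.0, 0.001, -1.0]]
ft_force: [3.3, -2.2, 1.8]
opening: -0.001
```

Smooth riding with about 4 N of drag on cap 2. I continue along the row.

```bash
python3 -m crank '[[[0,-0.2,0],[0,0,0],1],[[0,-0.4,0],[0,0,0],1],[[0,-0.6,0],[0,0,0],1],[[0,-0.8,0],[0,0,0],1],[[0,-1.0,0],[0,0,0],1],[[0,-1.2,0],[0,0,0],1],[[0,-1.4,0],[0,0,0],1],[[0,-1.6,0],[0,0,0],1],[[0,-1.8,0],[0,0,0],1],[[0,-2.0,0],[0,0,0],1],[[0,-2.2,0],[0,0,0],1],[[0,-2.4,0],[0,0,0],1],[[0,-2.6,0],[0,0,0],1],[[0,-2.8,0],[0,0,0],1],[[0,-3.0,0],[0,0,0],1],[[0,-3.2,0],[0,0,0],1],[[0,-3.4,0],[0,0,0],1],[[0,-3.6,0],[0,0,0],1],[[0,-3.8,0],[0,0,0],1],[[0,-3.8,0],[0,0,0],1]]'
python3 - <<'E'
from h import *
c=manip.read_camera("scene"); im=c["color"][130:210,110:240,::-1]; cv2.imwrite("pics/s3.png",cv2.resize(im,None,fx=5,fy=5,interpolation=cv2.INTER_CUBIC))
E
```

```text
t: 7.27
position: [0.485, 0.2439, 0.0505]
eef_rot: [[0.443, 0.897, -0.001], [0.897, -0.443, 0.0], [0.0, -0.001, -1.0]]
ft_force: [1.0, -0.2, 3.7]
opening: 0.003
```

View pics/s3.png

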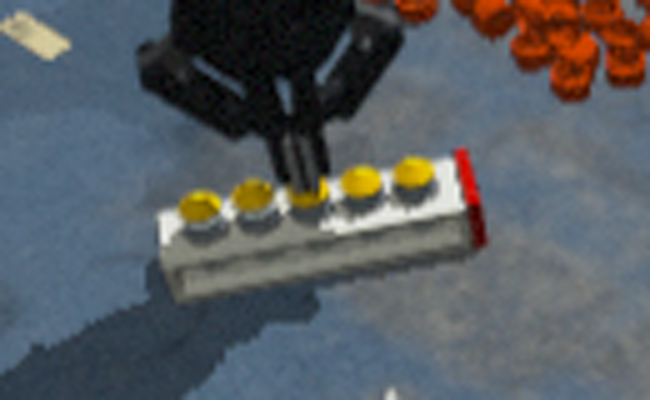

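The scene crop shows caps 1 (413,170) and 2 (362,183) lower, the fingertips on cap 3 (308,190), and caps 4 and 5 still up. I continue to the end of the row.

```bash
python3 -m crank '[[[0,-0.2,0],[0,0,0],1],[[0,-0.4,0],[0,0,0],1],[[0,-0.6,0],[0,0,0],1],[[0,-0.8,0],[0,0,0],1],[[0,-1.0,0],[0,0,0],1],[[0,-1.2,0],[0,0,0],1],[[0,-1.4,0],[0,0,0],1],[[0,-1.6,0],[0,0,0],1],[[0,-1.8,0],[0,0,0],1],[[0,-2.0,0],[0,0,0],1],[[0,-2.2,0],[0,0,0],1],[[0,-2.4,0],[0,0,0],1],[[0,-2.6,0],[0,0,0],1],[[0,-2.8,0],[0,0,0],1],[[0,-3.0,0],[0,0,0],1],[[0,-3.2,0],[0,0,0],1],[[0,-3.4,0],[0,0,0],1],[[0,-3.6,0],[0,0,0],1],[[0,-3.8,0],[0,0,0],1],[[0,-4.0,0],[0,0,0],1]]' && python3 -m crank '[[[0,-0.2,0],[0,0,0],1],[[0,-0.4,0],[0,0,0],1],[[0,-0.6,0],[0,0,0],1],[[0,-0.8,0],[0,0,0],1],[[0,-1.0,0],[0,0,0],1],[[0,-1.2,0],[0,0,0],1],[[0,-1.4,0],[0,0,0],1],[[0,-1.6,0],[0,0,0],1],[[0,-1.6,0],[0,0,0],1],[[0,-1.6,0],[0,0,0],1],[[0,-1.6,0],[0,0,0],1]]'
```

```text
t: 8.98
position: [0.4488, 0.2611, 0.0501]
eef_rot: [[0.443, 0.897, -0.002], [0.897, -0.443, -0.001], [-0.001, -0.001, -1.0]]
ft_force: [0.0, 0.6, -0.3]
opening: -0.001
t: 9.9
position: [0.4349, 0.2686, 0.0504]
eef_rot: [[0.443, 0.897, -0.001], [0.897, -0.443, 0.0], [-0.0, -0.001, -1.0]]
ft_force: [-0.5, 1.0, 3.2]
opening: -0.003
```

Cap 5 is reached. Next I lift straight up, move aside, and check.

```bash
python3 -m crank '[[[0,0,-1],[0,0,0],1],[[0,0,-3],[0,0,0],1],[[0,0,-6],[0,0,0],1],[[0,0,-9],[0,0,0],1],[[0,-1,-12],[0,0,0],1],[[0,-3,-14],[0,0,0],1],[[0,-5,-14],[0,0,0],1],[[0,-5,-14],[0,0,0],1],[[0,-5,-14],[0,0,0],1],[[0,-5,-14],[0,0,0],1],[[0,-5,-14],[0,0,0],1],[[0,-5,-14],[0,0,0],1]]'
python3 - <<'E'
from h import *
np.set_printoptions(precision=4,suppress=True)
c=manip.read_camera("scene"); im=np.ascontiguousarray(c["color"]); 
cv2.imwrite("pics/s4.png",cv2.resize(im[130:270,110:310,::-1],None,fx=4,fy=4,interpolation=cv2.INTER_CUBIC))
a=im[155:195,135:210]; b=cv2.cvtColor(cv2.imread("pics/scene0.png"),cv2.COLOR_BGR2RGB)[155:195,135:210].copy()
for q in (b,a): print([tuple(np.round(ce+[135,155],1)) for ce,_ in blobs(q,(20,120,100),(35,255,255),6)])
for n in ("top","scene"):
    f=manip.read_camera(n)["color"].astype(int); g=cv2.imread(f"pics/{n}0.png")[:,:,::-1].astype(int)
    m=(abs(f-g).max(2)>40).astype(np.uint8); k,l,st,ce=cv2.connectedComponentsWithStats(m)
    print(n,[st[i].tolist() for i in range(1,k) if st[i,4]>8])
E
```

```text
t: 10.9
position: [0.3912, 0.2896, 0.1901]
eef_rot: [[0.444, 0.896, -0.0], [0.896, -0.444, -0.001], [-0.001, 0.0, -1.0]]
ft_force: [-0.7, -0.0, 0.8]
opening: 0.001
[(np.float64(192.1), np.float64(162.8)), (np.float64(181.4), np.float64(164.6)), (np.float64(170.8), np.float64(166.6)), (np.float64(160.2), np.float64(168.6)), (np.float64(149.6), np.float64(170.7))]
[(np.float64(192.4), np.float64(164.1)), (np.float64(181.6), np.float64(166.0)), (np.float64(171.3), np.float64(168.0)), (np.float64(160.5), np.float64(169.9)), (np.float64(149.6), np.float64(172.0))]
top [[121, 280, 6, 8, 27], [58, 284, 78, 136, 4373], [18, 303, 40, 49, 285], [151, 342, 20, 12, 176], [66, 350, 5, 3, 13], [29, 354, 7, 17, 33]]
scene [[37, 0, 93, 132, 5438], [188, 160, 9, 4, 16], [177, 162, 9, 4, 17], [167, 164, 9, 8, 36], [188, 164, 9, 4, 19], [156, 166, 8, 4, 15], [178, 166, 9, 4, 18], [145, 168, 10, 8, 35], [157, 169, 8, 5, 17], [85, 208, 17, 13, 145]]
```

View pics/s4.png

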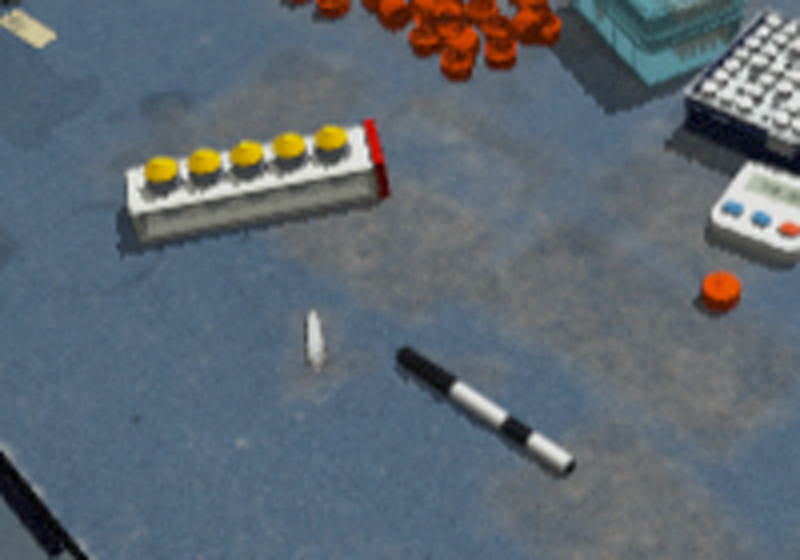

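All five caps have dropped by the same 1.3 to 1.4 px, which is about 4 mm. The only changes in the scene are the caps and the arm with its shadow, so I hand in.

```bash
python3 -c "
from bench import manip
print(manip.hand_in())"
```

```text
the job is handed in; nothing more can be done
None
```

All five yellow caps are pressed down and the job is handed in; the hand-in gives no verdict. I pressed cap 1 at the red end to 50.5 mm above the bench. Then I slid the shut fingertips at that height in one pass over caps 2 to 5, lifted straight up and moved clear. This took about 11 s of the 51 s allowed.

- **Caps down:** in the scene camera all five yellow caps dropped by the same 1.3–1.4 px, about 4 mm.
- **Force:** the readings I took, at the end of each move, were about 4 N or less.
- **Bystanders:** comparing the first and last pictures from both fixed cameras, only the yellow caps, the arm and its shadow had changed. The grey row, marker, orange cap and timer show no movement.
- **Not checked directly:** I did not feel a clear force rise at the hard stop, so "fully down" rests on the fingertip height (50.1–50.6 mm along the pass) and the pictures. No check disagreed.

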